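Tighten the pipe plug in the wash-water header

TASK

The square-socket pipe plug on top of the wash-water header has only been started by hand. Take the T-key that fits it from the stand (the one with the longest cross-bar), tighten the plug clockwise until it goes snug - firm, but not forced - and put the key back in its hole in the stand. Leave the other keys and everything else lying on the table where they are.

Things in the scene. Friction and masses are not known exactly. Their poses are not given: they have to be found in the camera images.
- key: The T-key that fits: steel, 104 mm tall, 0.34 kg, upright in one of the stand's holes. Origin: centre of the underside of its tip; z up the shaft, x along the cross-bar. From below: solid square tip 16 x 16 mm, 18 mm long, flats square to x and y, lowest 3 mm tapering to 12 mm; round shaft 20 mm in diameter; square hub; cross-bar 12 mm in diameter, 120 mm long, along x, axis 91 mm up.
- key_grip (a point): Point on the key's axis, 83 mm above its origin, in the middle of its dark square hub (22 x 22 mm, 62 to 104 mm up, flats square to the key's x and y). Grip it from above here, fingers closing along the key's y on the two bare flats; the cross-bar leaves the other two.
- key_mid: The middle T-key, leave it: same build and heights, tip 12 mm, cross-bar 90 mm. In another hole of the stand.
- key_small: The small T-key, leave it: same build and heights, tip 9 mm, cross-bar 64 mm. In another hole of the stand.
- stand: Fixed black plastic block 60 x 250 x 52 mm with three round holes 25 mm in diameter in its top, 44 mm deep, at y = -85, 0 and +85 mm, x = 0 in its frame. Origin: centre of its underside. A key stands in its hole with its tip on the hole's floor, 8 mm above the table (to spare: 2.5 mm round the shaft, 1 mm at the tip's corners).
- plug: The plug: steel, tapered outside thread 40 mm in diameter, standing upright in the hex bush with some thread showing. Origin: on its axis, 26 mm below its top face; z up. It turns clockwise, seen from above, to tighten; its height hardly changes. It stays where it is left, and does not turn back when the key is taken out.
- plug_mouth (a point): Centre of the mouth of the plug's recess, in its top face, 26 mm above its origin; turns with the plug. The recess is 18 x 18 mm, 14 mm deep, walls square to the plug's x and y: the key fits at each quarter turn with 1 mm to spare a side (0.13 rad of play each way). At the end of the wrist's room take back the play, lift the key 20 mm, turn it back a quarter turn and refit it.
- bush (a point): Brass hex bush that the plug screws into, 15 mm high, 59 mm across flats, on the tee. Origin: centre of its underside, on the plug's axis, 95 mm above the table. The plug runs at about 0.02 N m until, 0.5 to 2.9 rad after the start (hidden, different each time), the taper bites; then the torque climbs 0.3 to 0.4 N m per rad. Snug is 0.12 to 0.26 N m about its axis; more overstrains the bush.
- seat: The bush's brass thread seat, 34 mm wide, hidden under the plug, 11 to 5 mm below the bush's underside; the plug's taper presses and rubs on it once it bites. Nothing to handle.
- header: Fixed stainless wash-water header: pipe 48 mm in diameter along its y, axis 50 mm above the table, from -110 to +286 mm in y. Origin: on the table, under the plug's axis. A tee 62 mm in diameter carries the bush on its upward branch. At y = 112 to 128 mm a clamp 81 mm in diameter with a stub to 113 mm above the table, beyond it a valve with a flat lever at 104 mm.
- slice_a: Loose vegetable slice, purple skin, yellow face, 54 mm across, 14 mm thick. Leave it. Origin: centre of the underside.
- slice_b: Loose vegetable slice 62 mm across, 13 mm thick. Leave it. Origin: centre of the underside.
- slice_c: Loose vegetable slice 48 mm across, 16 mm thick. Leave it. Origin: centre of the underside.
- slice_d: Loose vegetable slice 58 mm across, 14 mm thick. Leave it. Origin: centre of the underside.
- spare_plug: A loose spare plug standing on the table, 40 mm across, 26 mm tall. Leave it. Origin: centre of the underside.
- nozzle: A loose brass spray nozzle, 26 mm across, 34 mm tall. Leave it. Origin: centre of the underside.
- jar: A closed jar of thread compound, 60 mm across, 75 mm tall. Leave it. Origin: centre of the underside.
- brush: A cleaning brush with a white handle lying on the table. Leave it. Origin: under its middle.
Not all that is in view belongs to the job. What is shaped like the key but purple is not meant.

How it is judged:
By the outcome, as a careful person would: the job done as asked, in the order asked, and still so for the second after the job is handed in, with the robot touching nothing.
It also fails if it takes over 64 s, if anything falls off the work surface, if the arm or the gripper's body presses on something with over 40 N, if the wrist force passes 120 N, or if a joint passes its speed limit or range.

ROBOT

A 6-joint arm with a two-finger parallel gripper is mounted at the origin on the work surface. World frame = base frame: x ahead of the robot, y to its left, z up, the work surface at z = 0. Lengths are in m, angles in rad, forces in N, time in s.
With the tool pointing down it reaches from about 0.4 to 0.825 m from the base axis. Payload 7 kg.
Tool frame: the origin (TCP) lies at the centre of the arm's flange, where the gripper is bolted on; the fingertips stand 178 mm ahead of it and the grasp point (between the pads) lies 159 mm ahead of it; x points along the fingers, z is the direction in which the jaws open and shut, and the axes are right-handed (so a half turn about x gives the same grasp; the last joint's range is limited). The gripper opens to 88 mm and grips with 3 to 60 N. Pads are 19 mm wide; open, the fingers measure 130 mm over their backs; the gripper's body (78 mm by 193 mm) begins 47 mm behind the grasp point.
Start: joints at [-0.857, 0.359, 0.012, 0, -1.224, -0.288], TCP at [0.279, -0.615, 0.405] pointing down, gripper open.
Joint ranges: [-3.07, 3.07], [-1.43, 2.12], [-1.02, 1.25], [-3.03, 1.67], [-3.05, -0], [-3.03, 3.03]. Speed limits (rad/s): [2.39, 2.39, 3.01, 3.14, 3.14, 3.14].

INTERFACE

Orientations are given as [roll, pitch, yaw] about the fixed x, y, z axes, in that order (R = Rz(yaw) Ry(pitch) Rx(roll)).
In Python, from station import telemetry, optics, job_done, finder gives the robot as it stands.
- The arm moves only by the tool play_rows, never from a script. Its argument "steps" is a list of rows, each an object of numbers: "gripper": the opening, from 0 (shut) to 1 (fully open); "tx", "ty", "tz": the shift along the tool's x, y, z in units of 25 mm (1.0 is 25 mm); "ax", "ay", "az": the turn, a rotation vector about the tool's x, y, z in units of 6 degrees (1.0 is 6 degrees). In form: [{"gripper": .., "tx": .., "ty": .., "tz": .., "ax": .., "ay": .., "az": ..}, ...]. A call has 1 to 20 rows; each row shifts and turns the commanded pose from where the row before left it, along the tool's axes as they then stand; what a row does not reach is not made up. A row lasts 1/12 s, in which the tool goes at most 41.7 mm and 7.16 degrees, less where a joint would pass 70% of its speed; a pose out of reach is approached as far as the arm can. A call is refused whole if a number of a shift passes 1 or a number of a turn 1, either way. A call with a gripper value outside its range is refused whole. The fingers move at their own pace and stop on an object; "newtons" is the grip in N (left out, the last holds). Time passes only in rows, so rows that do not move let the fingers close. It gives the time, the measured TCP pose, the force and the opening at its end, in the units of the state.
- telemetry.get_state(): the state, without advancing time (a new reading comes with each control period).
- optics.grab_frame(name): name is "scene" or "top" or "wrist"; returns the picture (400x640x3 uint8, red, green, blue); there is no depth.
- optics.calibration(name): a dict with "fx", "fy", "cx", "cy" (pixels), "T" (4x4, takes a point from camera to world coordinates); the wrist camera has in their place "mount" (4x4, takes a point from camera to tool coordinates, whose origin is the TCP and whose axes are the tool frame's). Camera axes: x right, y down, z forward; pixel columns grow to the right and rows downward; lengths in m; the calibration is good to about 2 mm. The wrist camera is an equidistant fisheye: a pixel r from the principal point sees the ray r / f radians off the axis. A picture is of the moment at which its call begins: read the wrist's pose just before it. calibration takes no time and is no camera call.
- job_done(): hands the job in, once; it reports no verdict.
Trained networks look in the newest picture that a camera, given by its name, has taken for a name from the list of things; names that differ only in an ending like _2 or _b are one class to them, and where a whole thing is asked for, a point or a joint stands for the part that bears it (a point fixed in the world has none). Each returns a list of dicts, best first, with "confidence" (0 to 1); they miss things now and then, are a little off and sometimes report something else, mostly with a low value. They report only what shows in the picture. A call takes as long as a camera call. They do not tell look-alikes from the thing itself.
- finder.look_for(query, camera): "extent" ([left, top, right, bottom] in pixels, round what is visible of it).
- finder.silhouettes(query, camera): "pixels" (400x640 bool, what is visible of it) and "extent" ([left, top, right, bottom] in pixels, round what is visible of it).
- finder.pinpoint(query, camera): "location" ([row, column] in pixels: a listed point, or the origin of a listed thing).
The state is a dict: "t": time; "q": joint angles; "qd": joint speeds; "joint_efforts": joint torques, N m; "eef_pos": TCP position; "ee_rot": TCP orientation; "force": force on the tool from outside, world axes, zero at the start; "moment": the same for the moment, N m; "width": finger opening in m.
Only numpy, scipy, OpenCV 4.12 (cv2) and the standard library are available. Lean on these libraries where they do the work, as an engineer would, in place of code of your own. Each camera call takes 0.05 s, during which the arm holds its last target.

## Working session

There is one attempt and no reset: what is moved stays moved. The work goes in short steps, Python scripts to look and compute and a tool call to move; the robot and the scene stay as the last step left them, time stands still between calls to the robot, and variables do not carry over. Pictures are saved under pics/ and viewed, and the job is handed in when it is done.

Besides the shell and the picture viewer there is one more tool, called after "Emit:" by a JSON object that holds its "op" and its "data", one argument or row to a line. play_rows: Moves the arm, as the interface text tells. Its arguments: {"type":"object","properties":{"steps":{"type":"array"},"newtons":{"type":"number"}},"required":["steps"]}

```bash
mkdir -p pics; ls; python3 - <<'E'
from station import telemetry, optics, finder
import cv2,numpy as np
s=telemetry.get_state();print(s)
for c in ["scene","top"]:
    im=optics.grab_frame(c);cv2.imwrite(f"pics/{c}0.png",im[:,:,::-1])
    print(c,optics.calibration(c))
    for n in ["key","key_grip","plug_mouth","stand","key_mid","key_small","bush"]:
        try:
            print(n,[(d["confidence"],np.round(d["location"],1)) for d in finder.pinpoint(n,c)][:4])
        except Exception as e: print(n,e)
print(optics.calibration("wrist"))
E
```

```text
pics
{'t': 0.0, 'q': array([-8.56926087e-01,  3.59374473e-01,  1.10628813e-02, -3.12341915e-04,
       -1.22410004e+00, -2.88120465e-01]), 'qd': array([-2.34243130e-04, -1.46887634e-03,  1.28524943e-03, -8.57105765e-04,
        4.57079186e-04, -7.85245658e-06]), 'joint_efforts': array([-1.62655720e-03, -5.82706690e+01,  2.93062806e+01,  6.99741706e+00,
        6.79110046e-03, -1.65055826e-04]), 'eef_pos': array([ 0.27870355, -0.61456459,  0.40373904]), 'ee_rot': array([0.10833254, 1.56915454, 2.10477227]), 'force': array([-0.44341281, -0.08211831, -0.00482032]), 'moment': array([ 0.01888462, -0.04007221, -0.0250602 ]), 'width': 0.08754714030850665}
scene {'fx': 390.1574448301887, 'fy': 390.1574448301887, 'cx': 320.7950606153117, 'cy': 198.68317564402676, 'T': array([[-0.79320149,  0.31383835, -0.52185908,  1.00321422],
       [ 0.60876384,  0.43036933, -0.66647492,  0.55154367],
       [ 0.01542676, -0.84633783, -0.53242303,  0.59135467],
       [ 0.        ,  0.        ,  0.        ,  1.        ]])}
key [(0.97, array([218.1, 314.2])), (0.72, array([171.8, 340. ])), (0.69, array([245
[... 1043 characters left out ...]
.6, array([162.4, 208.1]))]
stand [(0.84, array([204.2, 365.3])), (0.35, array([106.6, 222.9]))]
key_mid [(0.8, array([200.9, 399.9]))]
key_small [(0.72, array([202. , 362.5]))]
bush [(0.96, array([166.5, 212.2])), (0.59, array([259.2, 180.2]))]
{'fx': 309.70691628693146, 'fy': 309.70691628693146, 'cx': 320.4093069427173, 'cy': 198.92814459600442, 'mount': array([[ 6.33736436e-05, -2.58629237e-01,  9.65976663e-01,
         2.10312740e-02],
       [-3.20709523e-04, -9.65976621e-01, -2.58629205e-01,
         7.01832760e-02],
       [ 9.99999947e-01, -2.93407639e-04, -1.44162317e-04,
        -1.21048264e-03],
       [ 0.00000000e+00,  0.00000000e+00,  0.00000000e+00,
         1.00000000e+00]])}
```

View pics/scene0.png

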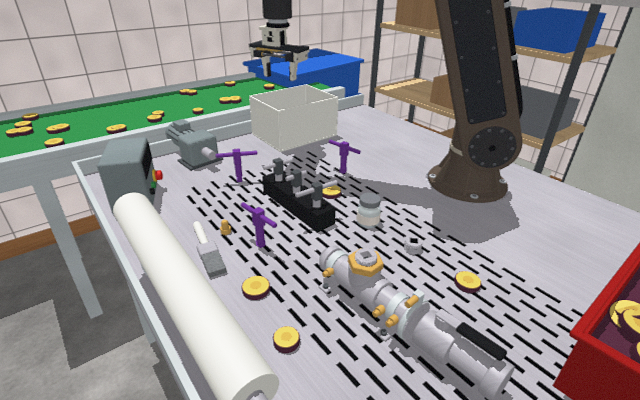

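View pics/top0.png

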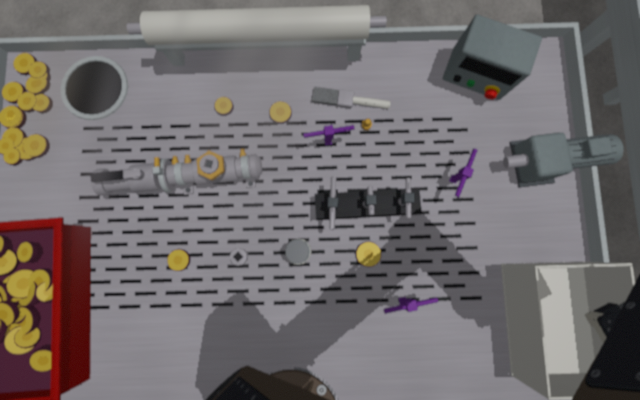

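The stand is at top (365,204), with the longest bar at its left end (333,202). The plug is at (210,166), and the purple look-alikes are at (328,132), (466,173) and (410,304). I'll zoom in next.

```bash
python3 - <<'E'
import cv2,numpy as np
t=cv2.imread("pics/top0.png");s=cv2.imread("pics/scene0.png")
a=cv2.resize(t[160:245,300:430],None,fx=6,fy=6,interpolation=cv2.INTER_CUBIC);cv2.imwrite("pics/t_st.png",a)
a=cv2.resize(t[130:200,160:270],None,fx=7,fy=7,interpolation=cv2.INTER_CUBIC);cv2.imwrite("pics/t_pl.png",a)
a=cv2.resize(s[145:235,250:350],None,fx=6,fy=6,interpolation=cv2.INTER_CUBIC);cv2.imwrite("pics/s_st.png",a)
a=cv2.resize(s[235:290,320:410],None,fx=8,fy=8,interpolation=cv2.INTER_CUBIC);cv2.imwrite("pics/s_pl.png",a)
E
```

```text
(no output)
```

View pics/t_st.png

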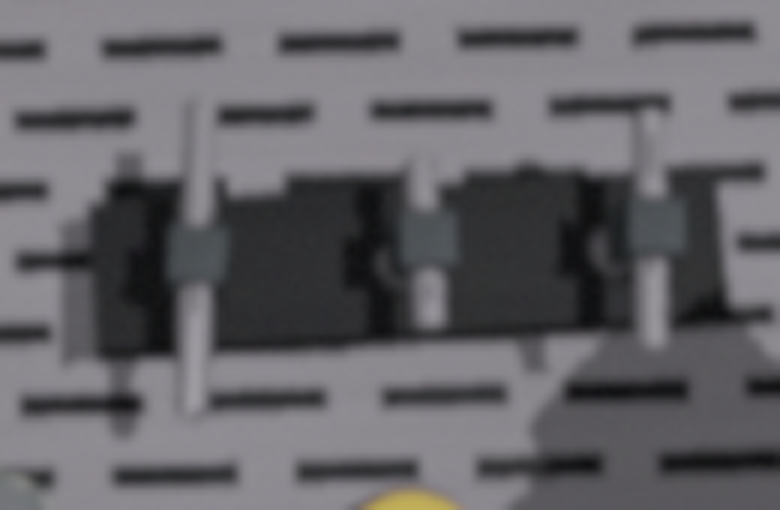

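View pics/t_pl.png

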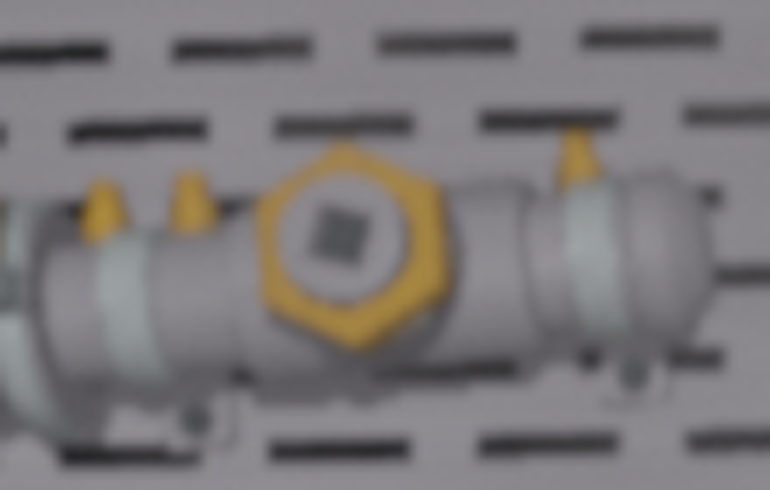

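View pics/s_st.png

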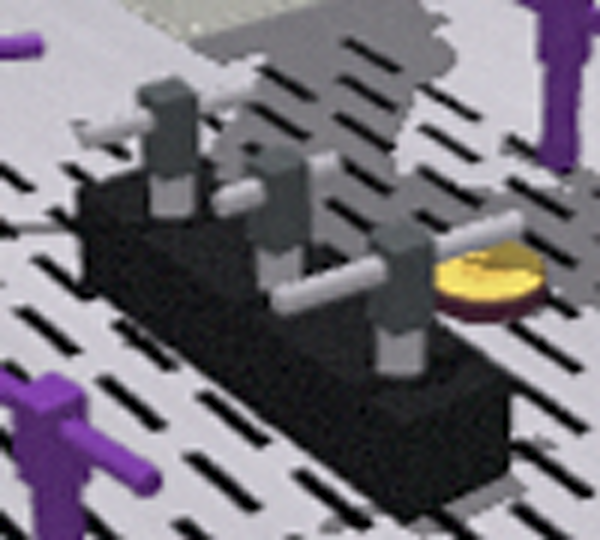

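View pics/s_pl.png

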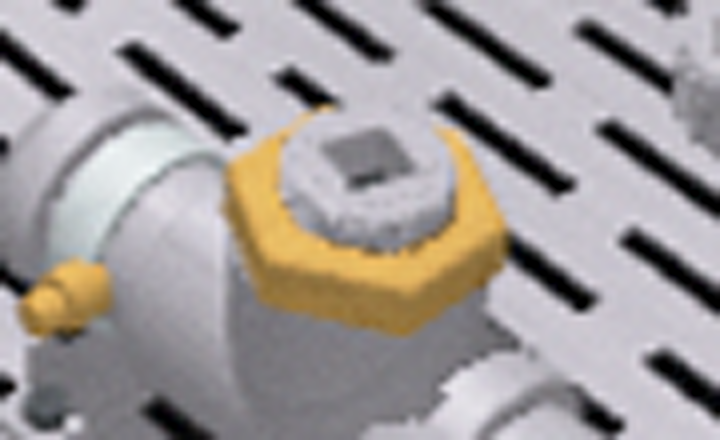

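```bash
cat > h.py <<'E'
import numpy as np,cv2
from scipy.spatial.transform import Rotation as R
from station import telemetry, optics, finder
def ray(c,u,v):
    k=optics.calibration(c);T=k["T"];d=T[:3,:3]@np.array([(u-k["cx"])/k["fx"],(v-k["cy"])/k["fy"],1]);return T[:3,3],d
def atz(c,u,v,z):
    o,d=ray(c,u,v);return o+d*(z-o[2])/d[2]
def tri(a,b):
    o1,d1=ray("top",*a);o2,d2=ray("scene",*b)
    t=np.linalg.lstsq(np.c_[d1,-d2],o2-o1,rcond=None)[0]
    p,q=o1+d1*t[0],o2+d2*t[1];return (p+q)/2,np.linalg.norm(p-q)
def tool():
    s=telemetry.get_state();return s,R.from_euler("xyz",s["ee_rot"]).as_matrix(),np.array(s["eef_pos"])
def wray(u,v,Rm,p):
    k=optics.calibration("wrist");M=k["mount"];x,y=(u-k["cx"])/k["fx"],(v-k["cy"])/k["fy"];th=np.hypot(x,y)
    d=np.array([x/th*np.sin(th),y/th*np.sin(th),np.cos(th)]) if th>0 else np.array([0,0,1.])
    return p+Rm@M[:3,3],Rm@M[:3,:3]@d
def watz(u,v,z,Rm,p):
    o,d=wray(u,v,Rm,p);return o+d*(z-o[2])/d[2]
def wproj(P,Rm,p):
    k=optics.calibration("wrist");M=k["mount"];c=M[:3,:3].T@(Rm.T@(np.array(P)-p)-M[:3,3])
    r=np.hypot(c[0],c[1]);th=np.arctan2(r,c[2]);return np.array([k["cx"]+k["fx"]*th*c[0]/r,k["cy"]+k["fy"]*th*c[1]/r])
def wshot(name):
    s,Rm,p=tool();im=optics.grab_frame("wrist");cv2.imwrite(f"pics/{name}.png",im[:,:,::-1]);return im,s,Rm,p
E
python3 - <<'E'
from h import *
print("keytop",tri((332.8,202.3),(317,184.5)),atz("top",332.8,202.3,.112),atz("scene",317,184.5,.112))
print("mouth",tri((208.6,163.9),(365.9,254.75)),atz("top",208.6,163.9,.118),atz("scene",365.9,254.75,.118))
a=atz("top",300+195/6,160+100/6,.099);b=atz("top",300+192/6,160+410/6,.099);print("bar",a,b,a-b)
# stand top corners
for u,v in [(95,205),(715,180),(725,318),(100,355)]: print("stand",atz("top",300+u/6,160+v/6,.052))
for u,v in [(325,205),(370,218),(357,268),(310,255)]: print("rec",atz("top",160+u/7,130+v/7,.118))
s,Rm,p=tool();print(Rm)
E
```

```text
keytop (array([ 0.49693242, -0.11096763,  0.10805661]), np.float64(0.0003696187071820756)) [ 0.49629547 -0.11067458  0.112     ] [ 0.50117624 -0.10571313  0.112     ]
mouth (array([0.59005444, 0.16395165, 0.11771975]), np.float64(0.001029622970947303)) [0.58962958 0.16424291 0.118     ] [0.59067562 0.16382959 0.118     ]
bar [ 0.5565667  -0.11249065  0.099     ] [ 0.43955734 -0.10752837  0.099     ] [ 0.11700936 -0.00496228  0.        ]
stand [ 0.52444387 -0.07358719  0.052     ]
stand [ 0.52769642 -0.31942058  0.052     ]
stand [ 0.47276581 -0.31982591  0.052     ]
stand [ 0.46484321 -0.07395006  0.052     ]
rec [0.6003391  0.16924004 0.118     ]
rec [0.59567342 0.15477361 0.118     ]
rec [0.57946409 0.15875788 0.118     ]
rec [0.58412246 0.1738294  0.118     ]
[[ 4.92488475e-05 -9.10704148e-01 -4.13059260e-01]
 [-1.87736070e-05 -4.13059262e-01  9.10704148e-01]
 [-9.99999999e-01 -3.70965176e-05 -3.74398944e-05]]
```

Emit:
{"op": "play_rows", "data": {
  "steps": [
    {"gripper":0.6,"ty":-0.9,"tz":0.82},
    {"gripper":0.6,"ty":-0.9,"tz":0.82},
    {"gripper":0.6,"ty":-0.9,"tz":0.82},
    {"gripper":0.6,"ty":-0.9,"tz":0.82},
    {"gripper":0.6,"ty":-0.9,"tz":0.82},
    {"gripper":0.6,"ty":-0.9,"tz":0.82},
    {"gripper":0.6,"ty":-0.9,"tz":0.82},
    {"gripper":0.6,"ty":-0.9,"tz":0.82},
    {"gripper":0.6,"ty":-0.9,"tz":0.82},
    {"gripper":0.6,"ty":-0.9,"tz":0.82},
    {"gripper":0.6,"ty":-0.9,"tz":0.82},
    {"gripper":0.6,"ty":-0.9,"tz":0.82},
    {"gripper":0.6,"ty":-0.9,"tz":0.82},
    {"gripper":0.6,"ty":-0.9,"tz":0.82},
    {"gripper":0.6,"ty":-0.9,"tz":0.82},
    {"gripper":0.6,"ty":-0.9,"tz":0.82},
    {"gripper":0.6,"ty":-0.9,"tz":0.82},
    {"gripper":0.6,"ty":-0.9,"tz":0.82}
  ]
}}

```text
invalid input
```

Emit:
{"op": "play_rows", "data": {
  "steps": [
    {"ax":-1},
    {"ax":-1},
    {"ax":-1},
    {"ax":-1},
    {"ax":-1},
    {"ax":-1},
    {"ax":-1},
    {"ax":-1},
    {"ax":-1},
    {"ax":-1},
    {"ax":-1},
    {"ax":-1},
    {"ax":-1},
    {"ax":-1},
    {"ax":-1},
    {"ax":-1},
    {"ax":-1},
    {"ax":-1},
    {"ax":-1},
    {"ax":-1}
  ]
}}

```text
invalid input
```

Emit:
{"op": "play_rows", "data": {
  "steps": [
    {"ax":-1},
    {"ax":-1},
    {"ax":-1},
    {"ax":-1},
    {"ax":-1},
    {"ax":-0.5},
    {"ax":0}
  ]
}}

```text
invalid input
```

```bash
python3 - <<'E'
from h import *
im,s,Rm,p=wshot("w1");print(s["t"],s["q"],p,Rm,s["force"],s["moment"],s["width"])
print(wproj([.496,-.111,.112],Rm,p))
for n in ["key_grip","key"]: print(n,[(d["confidence"],np.round(d["location"],1)) for d in finder.pinpoint(n,"wrist")][:4])
E
```

```text
0.8 [-8.56888304e-01  3.58574832e-01  1.19147917e-02 -2.65071471e-05
 -1.22408985e+00 -2.88088277e-01] [ 0.27879176 -0.61471117  0.4046792 ] [[ 4.92488475e-05 -9.10704148e-01 -4.13059260e-01]
 [-1.87736070e-05 -4.13059262e-01  9.10704148e-01]
 [-9.99999999e-01 -3.70965176e-05 -3.74398944e-05]] [-0.02735369  0.79735575 -0.18195908] [-0.02936186  0.00339478 -0.01270306] 0.08765622681093549
[522.87664131 411.82614156]
key_grip []
key []
```

View pics/w1.png

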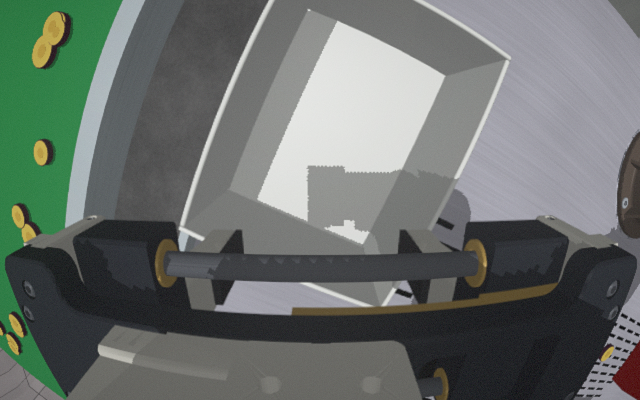

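The wrist picture shows the gripper still over the white bin at the start pose. The call was refused, so I'll give every field in each row.

Emit:
{"op": "play_rows", "data": {
  "steps": [
    {"gripper":0.6,"tx":0,"ty":-0.9,"tz":0.82,"ax":0,"ay":0,"az":0}
  ]
}}

```text
t: 1.03
eef_pos: [0.2897, -0.5892, 0.4037]
ee_rot: [1.319, 1.569, -2.97]
force: [0.9, 0.6, 0.5]
width: 0.0851
```

Emit:
{"op": "play_rows", "data": {
  "steps": [
    {"gripper":0.6,"tx":0,"ty":-0.9,"tz":0.82,"ax":0,"ay":0,"az":0},
    {"gripper":0.6,"tx":0,"ty":-0.9,"tz":0.82,"ax":0,"ay":0,"az":0},
    {"gripper":0.6,"tx":0,"ty":-0.9,"tz":0.82,"ax":0,"ay":0,"az":0},
    {"gripper":0.6,"tx":0,"ty":-0.9,"tz":0.82,"ax":0,"ay":0,"az":0},
    {"gripper":0.6,"tx":0,"ty":-0.9,"tz":0.82,"ax":0,"ay":0,"az":0},
    {"gripper":0.6,"tx":0,"ty":-0.9,"tz":0.82,"ax":0,"ay":0,"az":0},
    {"gripper":0.6,"tx":0,"ty":-0.9,"tz":0.82,"ax":0,"ay":0,"az":0},
    {"gripper":0.6,"tx":0,"ty":-0.9,"tz":0.82,"ax":0,"ay":0,"az":0},
    {"gripper":0.6,"tx":0,"ty":-0.9,"tz":0.82,"ax":0,"ay":0,"az":0},
    {"gripper":0.6,"tx":0,"ty":-0.9,"tz":0.82,"ax":0,"ay":0,"az":0},
    {"gripper":0.6,"tx":0,"ty":-0.9,"tz":0.82,"ax":0,"ay":0,"az":0},
    {"gripper":0.6,"tx":0,"ty":-0.9,"tz":0.82,"ax":0,"ay":0,"az":0},
    {"gripper":0.6,"tx":0,"ty":-0.9,"tz":0.82,"ax":0,"ay":0,"az":0},
    {"gripper":0.6,"tx":0,"ty":-0.9,"tz":0.82,"ax":0,"ay":0,"az":0},
    {"gripper":0.6,"tx":0,"ty":-0.9,"tz":0.82,"ax":0,"ay":0,"az":0},
    {"gripper":0.6,"tx":0,"ty":-0.9,"tz":0.82,"ax":0,"ay":0,"az":0},
    {"gripper":0.6,"tx":0,"ty":-0.9,"tz":0.82,"ax":0,"ay":0,"az":0}
  ]
}}

```text
t: 2.45
eef_pos: [0.4955, -0.1099, 0.405]
ee_rot: [-1.878, 1.57, 0.119]
force: [0.7, 0.3, -0.0]
width: 0.0525
```

Emit:
{"op": "play_rows", "data": {
  "steps": [
    {"gripper":0.6,"tx":0,"ty":0,"tz":0,"ax":-1,"ay":0,"az":0},
    {"gripper":0.6,"tx":0,"ty":0,"tz":0,"ax":-1,"ay":0,"az":0},
    {"gripper":0.6,"tx":0,"ty":0,"tz":0,"ax":-1,"ay":0,"az":0},
    {"gripper":0.6,"tx":0,"ty":0,"tz":0,"ax":-1,"ay":0,"az":0},
    {"gripper":0.6,"tx":0,"ty":0,"tz":0,"ax":-1,"ay":0,"az":0},
    {"gripper":0.6,"tx":0,"ty":0,"tz":0,"ax":-1,"ay":0,"az":0},
    {"gripper":0.6,"tx":0,"ty":0,"tz":0,"ax":-1,"ay":0,"az":0},
    {"gripper":0.6,"tx":0,"ty":0,"tz":0,"ax":-1,"ay":0,"az":0},
    {"gripper":0.6,"tx":0,"ty":0,"tz":0,"ax":-1,"ay":0,"az":0},
    {"gripper":0.6,"tx":0,"ty":0,"tz":0,"ax":-1,"ay":0,"az":0},
    {"gripper":0.6,"tx":0,"ty":0,"tz":0,"ax":-1,"ay":0,"az":0},
    {"gripper":0.6,"tx":0,"ty":0,"tz":0,"ax":-1,"ay":0,"az":0},
    {"gripper":0.6,"tx":0,"ty":0,"tz":0,"ax":-1,"ay":0,"az":0},
    {"gripper":0.6,"tx":0,"ty":0,"tz":0,"ax":-1,"ay":0,"az":0},
    {"gripper":0.6,"tx":0,"ty":0,"tz":0,"ax":-1,"ay":0,"az":0},
    {"gripper":0.6,"tx":0,"ty":0,"tz":0,"ax":-1,"ay":0,"az":0},
    {"gripper":0.6,"tx":0,"ty":0,"tz":0,"ax":-1,"ay":0,"az":0},
    {"gripper":0.6,"tx":0,"ty":0,"tz":0,"ax":-1,"ay":0,"az":0},
    {"gripper":0.6,"tx":0,"ty":0,"tz":0,"ax":-1,"ay":0,"az":0},
    {"gripper":0.6,"tx":0,"ty":0,"tz":0,"ax":-1,"ay":0,"az":0}
  ]
}}

```text
t: 4.12
eef_pos: [0.4952, -0.1114, 0.4049]
ee_rot: [2.293, 1.57, 0.106]
force: [-0.4, 0.2, -0.8]
width: 0.0523
```

Emit:
{"op": "play_rows", "data": {
  "steps": [
    {"gripper":0.6,"tx":0,"ty":0,"tz":0,"ax":-1,"ay":0,"az":0},
    {"gripper":0.6,"tx":0,"ty":0,"tz":0,"ax":-1,"ay":0,"az":0},
    {"gripper":0.6,"tx":0,"ty":0,"tz":0,"ax":-1,"ay":0,"az":0},
    {"gripper":0.6,"tx":0,"ty":0,"tz":0,"ax":-1,"ay":0,"az":0},
    {"gripper":0.6,"tx":0,"ty":0,"tz":0,"ax":-1,"ay":0,"az":0},
    {"gripper":0.6,"tx":0,"ty":0,"tz":0,"ax":-0.5,"ay":0,"az":0},
    {"gripper":0.6,"tx":0,"ty":0,"tz":0,"ax":0,"ay":0,"az":0},
    {"gripper":0.6,"tx":0,"ty":0,"tz":0,"ax":0,"ay":0,"az":0}
  ]
}}

```text
t: 4.78
eef_pos: [0.4952, -0.1114, 0.4048]
ee_rot: [1.738, 1.57, 0.12]
force: [-0.3, 0.8, -0.4]
width: 0.0525
```

```bash
python3 - <<'E'
from h import *
im,s,Rm,p=wshot("w2");print(s["t"],s["q"],p,Rm,s["force"],s["moment"],s["width"])
print(wproj([.496,-.111,.112],Rm,p))
for n in ["key_grip"]: print(n,[(d["confidence"],np.round(d["location"],1)) for d in finder.pinpoint(n,"wrist")][:4])
E
```

```text
4.7833 [ 1.66277216e-01  8.09555406e-02 -3.50030733e-01  1.56338978e-05
 -1.13950476e+00  1.35708326e+00] [ 0.49518214 -0.1113804   0.40481461] [[ 3.03437927e-04  9.98875395e-01 -4.74115339e-02]
 [ 3.65241396e-05 -4.74115472e-02 -9.98875440e-01]
 [-9.99999953e-01  3.01365028e-04 -5.08695260e-05]] [-0.2563552   0.83535462 -0.42010434] [-0.11416055  0.14103821  0.01346684] 0.0525470825107548
[318.40352101 194.50149182]
key_grip [(0.97, array([128.7, 567.8])), (0.81, array([ 17.5, 304.1])), (0.74, array([188. , 316.3]))]
```

View pics/w2.png

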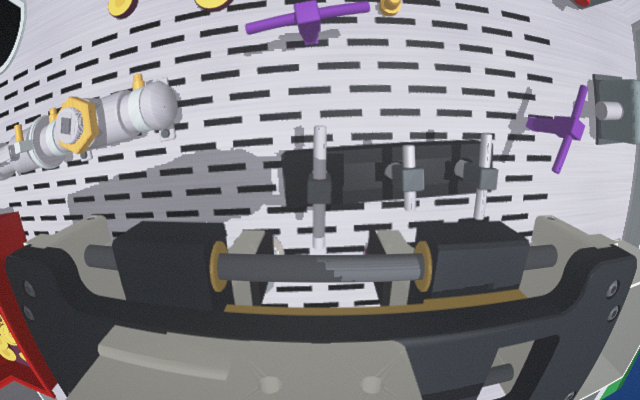

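```bash
python3 - <<'E'
import cv2
t=cv2.imread("pics/w2.png")
cv2.imwrite("pics/w2c.png",cv2.resize(t[115:260,255:385],None,fx=4,fy=4,interpolation=cv2.INTER_CUBIC))
cv2.imwrite("pics/w2p.png",cv2.resize(t[85:165,30:120],None,fx=7,fy=7,interpolation=cv2.INTER_CUBIC))
E
```

```text
(no output)
```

View pics/w2c.png

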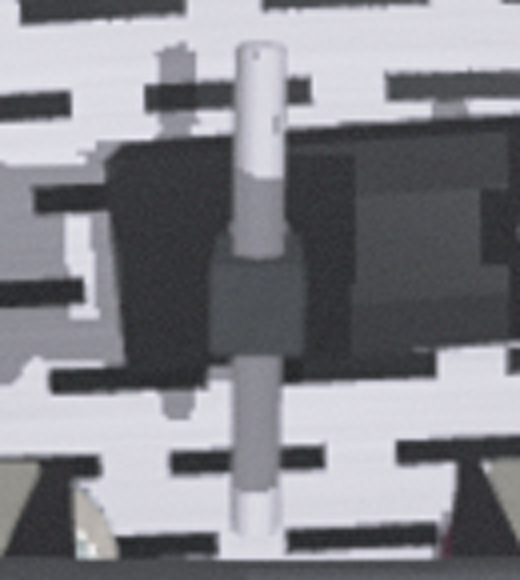

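View pics/w2p.png

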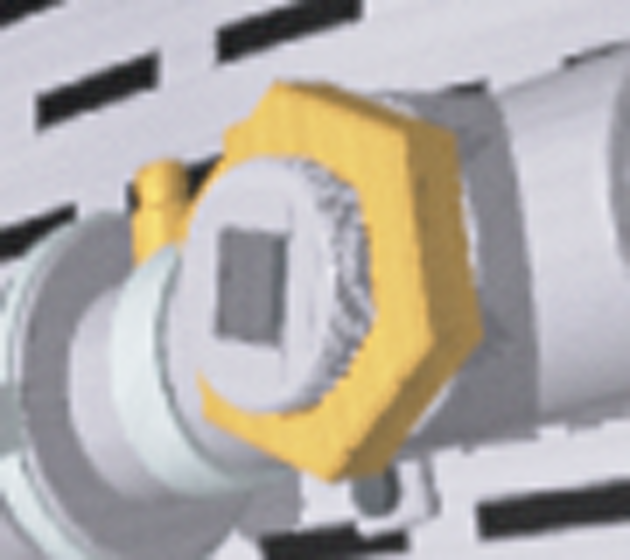

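```bash
python3 - <<'E'
from h import *
s,Rm,p=tool()
f=lambda a,b:(255+a/4,115+b/4)
for q in [(210,255),(303,255),(302,355),(212,354)]: print(watz(*f(*q),.112,Rm,p))
print("c",watz(*f(256.5,304),.112,Rm,p))
a=watz(*f(260,42),.099,Rm,p);b=watz(*f(256,535),.099,Rm,p);print(a,b,(a+b)/2,np.degrees(np.arctan2(*(a-b)[1::-1])))
print("jaw axis angle",np.degrees(np.arctan2(Rm[1,2],Rm[0,2])))
g=lambda a,b:(30+a/7,85+b/7)
P=[watz(*g(*q),.118,Rm,p) for q in [(220,230),(288,236),(282,342),(216,333)]]
print("rec",np.round(P,4),np.mean(P,0)); 
for i in range(4):
    d=P[(i+1)%4]-P[i];print(np.linalg.norm(d),np.degrees(np.arctan2(d[1],d[0])))
E
```

```text
[ 0.51092377 -0.10198384  0.112     ]
[ 0.50992889 -0.12275372  0.112     ]
[ 0.4867233  -0.12160656  0.112     ]
[ 0.48793788 -0.10111166  0.112     ]
c [ 0.49916335 -0.11182229  0.112     ]
[ 0.5574246  -0.11538912  0.099     ] [ 0.43660244 -0.10858206  0.099     ] [ 0.49701352 -0.11198559  0.099     ] -3.2246073942768474
jaw axis angle -92.71312730876379
rec [[0.6001 0.1701 0.118 ]
 [0.5962 0.1531 0.118 ]
 [0.5799 0.1569 0.118 ]
 [0.5838 0.1734 0.118 ]] [0.58999761 0.16336032 0.118     ]
0.0174326317376485 -102.99745036088048
0.01671435962883015 166.83239530066464
0.01703910386293907 76.5850182480504
0.016593691191428697 -11.808395564982849
```

Emit:
{"op": "play_rows", "data": {
  "steps": [
    {"gripper":0.55,"tx":0.5,"ty":0.08,"tz":0.02,"ax":0,"ay":0,"az":0},
    {"gripper":0.55,"tx":0.9,"ty":0,"tz":0,"ax":0,"ay":0,"az":0},
    {"gripper":0.55,"tx":0.9,"ty":0,"tz":0,"ax":0,"ay":0,"az":0},
    {"gripper":0.55,"tx":0.9,"ty":0,"tz":0,"ax":0,"ay":0,"az":0},
    {"gripper":0.55,"tx":0.9,"ty":0,"tz":0,"ax":0,"ay":0,"az":0},
    {"gripper":0.55,"tx":0.8,"ty":0,"tz":0,"ax":0,"ay":0,"az":0},
    {"gripper":0.55,"tx":0.6,"ty":0,"tz":0,"ax":0,"ay":0,"az":0},
    {"gripper":0.55,"tx":0.4,"ty":0,"tz":0,"ax":0,"ay":0,"az":0},
    {"gripper":0.55,"tx":0.2,"ty":0,"tz":0,"ax":0,"ay":0,"az":0},
    {"gripper":0.55,"tx":0,"ty":0,"tz":0,"ax":0,"ay":0,"az":0},
    {"gripper":0.55,"tx":0,"ty":0,"tz":0,"ax":0,"ay":0,"az":0}
  ]
}}

```text
t: 5.8
eef_pos: [0.4976, -0.112, 0.2527]
ee_rot: [1.379, 1.57, -0.237]
force: [-0.7, 0.8, -0.4]
width: 0.0483
```

```bash
python3 - <<'E'
from h import *
im,s,Rm,p=wshot("w3");print(s["t"],s["q"],p,s["force"],s["moment"],s["width"])
sc=optics.grab_frame("scene")[:,:,::-1]
cv2.imwrite("pics/w3.png",np.vstack([cv2.resize(im[:,:,::-1][100:300,200:440],(720,600))[:300],cv2.resize(sc[120:240,200:440],(720,300))]))
E
```

```text
5.8 [ 1.64335274e-01  2.46009455e-01 -5.45235720e-01  3.20568805e-04
 -7.79020658e-01  1.36067260e+00] [ 0.49757178 -0.11195227  0.25266345] [-0.70153056  0.7609669  -0.41983318] [-0.06884132  0.08358084  0.05299431] 0.04829252655422775
```

View pics/w3.png

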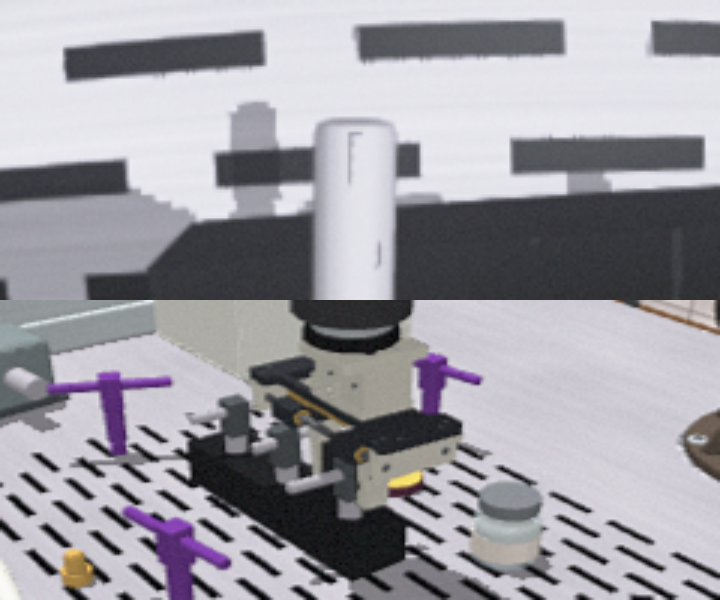

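The gripper straddles the key's hub, aligned with the bar, so I'll close it.

Emit:
{"op": "play_rows", "data": {
  "newtons": 50,
  "steps": [
    {"gripper":0.4,"tx":0.08,"ty":0,"tz":0,"ax":0,"ay":0,"az":0},
    {"gripper":0.3,"tx":0,"ty":0,"tz":0,"ax":0,"ay":0,"az":0},
    {"gripper":0,"tx":0,"ty":0,"tz":0,"ax":0,"ay":0,"az":0},
    {"gripper":0,"tx":0,"ty":0,"tz":0,"ax":0,"ay":0,"az":0},
    {"gripper":0,"tx":0,"ty":0,"tz":0,"ax":0,"ay":0,"az":0},
    {"gripper":0,"tx":0,"ty":0,"tz":0,"ax":0,"ay":0,"az":0},
    {"gripper":0,"tx":0,"ty":0,"tz":0,"ax":0,"ay":0,"az":0}
  ]
}}

```text
t: 6.48
eef_pos: [0.4973, -0.112, 0.2503]
ee_rot: [1.459, 1.571, -0.157]
force: [-0.6, -0.1, 1.6]
width: 0.0217
```

```bash
python3 - <<'E'
from h import *
s,Rm,p=tool();print(s["t"],s["q"],p,s["force"],s["moment"],s["width"],np.degrees(np.arctan2(Rm[1,2],Rm[0,2])))
E
```

```text
6.4833 [ 1.64297650e-01  2.48930370e-01 -5.48099731e-01  1.12448281e-04
 -7.73530552e-01  1.36105284e+00] [ 0.49727031 -0.11199056  0.2503251 ] [-0.60788013 -0.07804769  1.64277931] [-0.01546066  0.22405705  0.02816314] 0.02173060192661434 -92.59924588620036
```

Emit:
{"op": "play_rows", "data": {
  "steps": [
    {"gripper":0,"tx":-0.4,"ty":0,"tz":0,"ax":0,"ay":0,"az":0},
    {"gripper":0,"tx":-0.8,"ty":0,"tz":0,"ax":0,"ay":0,"az":0},
    {"gripper":0,"tx":-1,"ty":0,"tz":0,"ax":0,"ay":0,"az":0},
    {"gripper":0,"tx":-1,"ty":0,"tz":0,"ax":0,"ay":0,"az":0},
    {"gripper":0,"tx":-1,"ty":0,"tz":0,"ax":0,"ay":0,"az":0},
    {"gripper":0,"tx":-1,"ty":0,"tz":0,"ax":0,"ay":0,"az":0},
    {"gripper":0,"tx":-0.6,"ty":0,"tz":0,"ax":0,"ay":0,"az":0},
    {"gripper":0,"tx":0,"ty":0,"tz":0,"ax":0,"ay":0,"az":0}
  ]
}}

```text
t: 7.15
eef_pos: [0.4976, -0.1121, 0.399]
ee_rot: [1.632, 1.565, 0.016]
force: [1.3, 0.4, -4.5]
width: 0.022
```

Emit:
{"op": "play_rows", "data": {
  "steps": [
    {"gripper":0,"tx":0,"ty":0.27,"tz":-0.93,"ax":0,"ay":0,"az":0},
    {"gripper":0,"tx":0,"ty":0.27,"tz":-0.93,"ax":0,"ay":0,"az":0},
    {"gripper":0,"tx":0,"ty":0.27,"tz":-0.93,"ax":0,"ay":0,"az":0},
    {"gripper":0,"tx":0,"ty":0.27,"tz":-0.93,"ax":0,"ay":0,"az":0},
    {"gripper":0,"tx":0,"ty":0.27,"tz":-0.93,"ax":0,"ay":0,"az":0},
    {"gripper":0,"tx":0,"ty":0.27,"tz":-0.93,"ax":0,"ay":0,"az":0},
    {"gripper":0,"tx":0,"ty":0.27,"tz":-0.93,"ax":0,"ay":0,"az":0},
    {"gripper":0,"tx":0,"ty":0.27,"tz":-0.93,"ax":0,"ay":0,"az":0},
    {"gripper":0,"tx":0,"ty":0.27,"tz":-0.93,"ax":0,"ay":0,"az":0},
    {"gripper":0,"tx":0,"ty":0.27,"tz":-0.93,"ax":0,"ay":0,"az":0},
    {"gripper":0,"tx":0,"ty":0.27,"tz":-0.93,"ax":0,"ay":0,"az":0},
    {"gripper":0,"tx":0,"ty":0.23,"tz":-0.95,"ax":0,"ay":0,"az":0}
  ]
}}

```text
t: 8.15
eef_pos: [0.5896, 0.1645, 0.3935]
ee_rot: [-1.164, 1.568, -2.781]
force: [1.0, -0.9, -3.9]
width: 0.0217
```

Emit:
{"op": "play_rows", "data": {
  "steps": [
    {"gripper":0,"tx":0,"ty":0,"tz":0,"ax":-1,"ay":0,"az":0},
    {"gripper":0,"tx":0,"ty":0,"tz":0,"ax":-1,"ay":0,"az":0},
    {"gripper":0,"tx":0,"ty":0,"tz":0,"ax":-1,"ay":0,"az":0},
    {"gripper":0,"tx":0,"ty":0,"tz":0,"ax":-1,"ay":0,"az":0},
    {"gripper":0,"tx":0,"ty":0,"tz":0,"ax":-1,"ay":0,"az":0},
    {"gripper":0,"tx":0,"ty":0,"tz":0,"ax":-1,"ay":0,"az":0},
    {"gripper":0,"tx":0,"ty":0,"tz":0,"ax":-1,"ay":0,"az":0},
    {"gripper":0,"tx":0,"ty":0,"tz":0,"ax":-1,"ay":0,"az":0},
    {"gripper":0,"tx":0,"ty":0,"tz":0,"ax":-1,"ay":0,"az":0},
    {"gripper":0,"tx":0,"ty":0,"tz":0,"ax":-1,"ay":0,"az":0},
    {"gripper":0,"tx":0,"ty":0,"tz":0,"ax":-1,"ay":0,"az":0},
    {"gripper":0,"tx":0,"ty":0,"tz":0,"ax":-1,"ay":0,"az":0},
    {"gripper":0,"tx":0,"ty":0,"tz":0,"ax":-1,"ay":0,"az":0},
    {"gripper":0,"tx":0,"ty":0,"tz":0,"ax":-0.3,"ay":0,"az":0},
    {"gripper":0,"tx":0,"ty":0,"tz":0,"ax":0,"ay":0,"az":0},
    {"gripper":0,"tx":0,"ty":0,"tz":0,"ax":0,"ay":0,"az":0}
  ]
}}

```text
t: 9.48
eef_pos: [0.5894, 0.1635, 0.3939]
ee_rot: [-2.572, 1.569, -2.797]
force: [-0.8, 0.4, -3.5]
width: 0.0216
```

```bash
python3 - <<'E'
from h import *
im,s,Rm,p=wshot("w4");print(s["t"],s["q"],p,s["force"],s["moment"],s["width"],np.degrees(np.arctan2(Rm[1,2],Rm[0,2])),Rm)
print(wproj([.590,.1636,.118],Rm,p))
for n in ["plug_mouth"]: print(n,[(d["confidence"],np.round(d["location"],1)) for d in finder.pinpoint(n,"wrist")][:4])
a=im[:,:,::-1][80:280,200:440]
sc=optics.grab_frame("scene")[:,:,::-1][120:300,260:460]; tp=optics.grab_frame("top")[:,:,::-1][110:200,150:270]
cv2.imwrite("pics/w4.png",cv2.resize(a,None,fx=3,fy=3,interpolation=cv2.INTER_CUBIC));
cv2.imwrite("pics/s4.png",np.hstack([cv2.resize(sc,(400,400)),cv2.resize(tp,(400,400))]))
E
```

```text
9.4833 [ 5.89302596e-01  2.63273699e-01 -1.48887870e-01 -5.87964516e-04
 -1.16079606e+00  2.32727389e+00] [0.5894257  0.1634729  0.39391305] [-0.79666087  0.37447261 -3.48977314] [-0.20224368  0.0183989   0.0285981 ] 0.021647256419636978 -12.906003250091565 [[-2.09639620e-03  2.23349888e-01  9.74736084e-01]
 [-7.52895625e-04  9.74737597e-01 -2.23351854e-01]
 [-9.99997519e-01 -1.20210851e-03 -1.87527704e-03]]
[321.48959614 198.00037204]
plug_mouth [(0.81, array([199.5, 324.8]))]
```

View pics/w4.png

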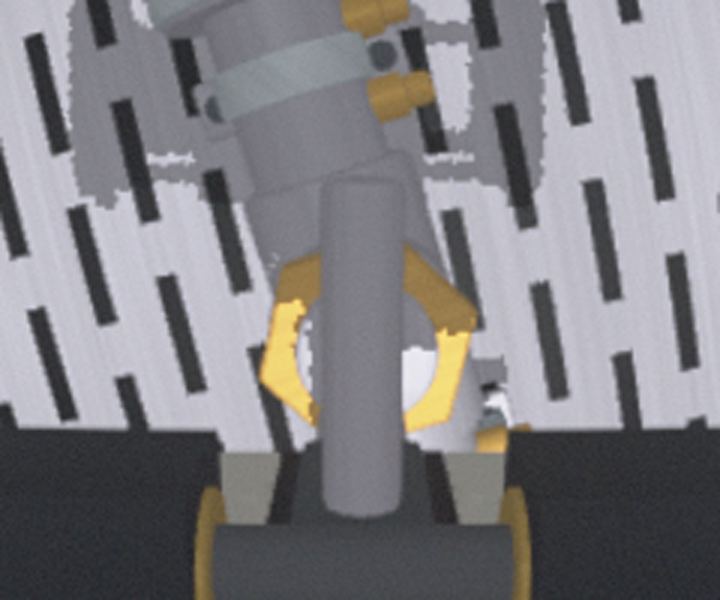

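View pics/s4.png

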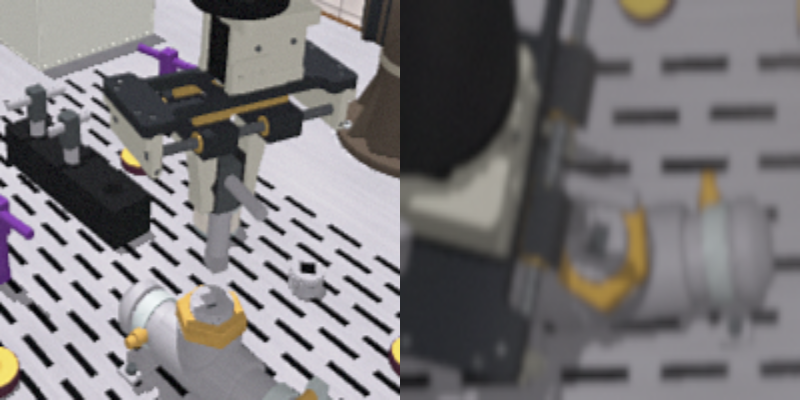

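Emit:
{"op": "play_rows", "data": {
  "steps": [
    {"gripper":0,"tx":0.5,"ty":0,"tz":0.02,"ax":0,"ay":0,"az":0},
    {"gripper":0,"tx":0.5,"ty":0,"tz":0,"ax":0,"ay":0,"az":0},
    {"gripper":0,"tx":0.2,"ty":0,"tz":0,"ax":0,"ay":0,"az":0},
    {"gripper":0,"tx":0.1,"ty":0,"tz":0,"ax":0,"ay":0,"az":0},
    {"gripper":0,"tx":0.1,"ty":0,"tz":0,"ax":0,"ay":0,"az":0},
    {"gripper":0,"tx":0.1,"ty":0,"tz":0,"ax":0,"ay":0,"az":0},
    {"gripper":0,"tx":0,"ty":0,"tz":0,"ax":0,"ay":0,"az":0}
  ]
}}

```text
t: 10.27
eef_pos: [0.5903, 0.1635, 0.3576]
ee_rot: [1.269, 1.571, 1.045]
force: [-0.4, -0.6, -4.4]
width: 0.0213
```

Emit:
{"op": "play_rows", "data": {
  "steps": [
    {"gripper":0,"tx":0.1,"ty":0,"tz":0,"ax":0,"ay":0,"az":0},
    {"gripper":0,"tx":0.1,"ty":0,"tz":0,"ax":0,"ay":0,"az":0},
    {"gripper":0,"tx":0.1,"ty":0,"tz":0,"ax":0,"ay":0,"az":0},
    {"gripper":0,"tx":0,"ty":0,"tz":0,"ax":0,"ay":0,"az":0}
  ]
}}

```text
t: 10.6
eef_pos: [0.5901, 0.1634, 0.3496]
ee_rot: [-2.587, 1.57, -2.811]
force: [0.1, -0.5, -3.9]
width: 0.0217
```

```bash
python3 - <<'E'
from h import *
s,Rm,p=tool();print(s["t"],s["q"],p,s["force"],s["moment"],s["width"],np.degrees(np.arctan2(Rm[1,2],Rm[0,2])),Rm[2])
sc=optics.grab_frame("scene")[:,:,::-1][180:300,300:440]
cv2.imwrite("pics/s5.png",cv2.resize(sc,None,fx=5,fy=5,interpolation=cv2.INTER_CUBIC))
for i in range(4):
  s=telemetry.get_state();print(s["t"],s["force"],s["moment"],s["joint_efforts"][5])
  optics.grab_frame("top")
E
```

```text
10.6 [ 5.88713715e-01  2.97033313e-01 -2.08491411e-01 -2.39977634e-04
 -1.06606786e+00  2.32941298e+00] [0.59009834 0.16343151 0.34956814] [ 0.0875458  -0.45247269 -3.91096362] [-0.14036219  0.10749151 -0.00372768] 0.021703374204578355 -12.810318670269258 [-9.99999661e-01 -4.33485906e-04 -7.00154739e-04]
10.65 [-0.35011474  0.09351226 -2.68974967] [-0.11227881  0.01236129  0.00295302] -0.0007901282879174687
10.7 [-0.32706934 -0.08455278 -3.25328869] [-0.1284714   0.07376131 -0.01971878] -0.0002577869872766314
10.75 [ 0.97390583 -0.49559814 -3.15477667] [-0.16444739  0.00164827  0.01198996] -0.0001742098629620159
10.8 [-1.2020891  -0.0542089  -2.91032478] [-0.16197739 -0.01370985 -0.04781466] -0.000194195231415506
```

View pics/s5.png

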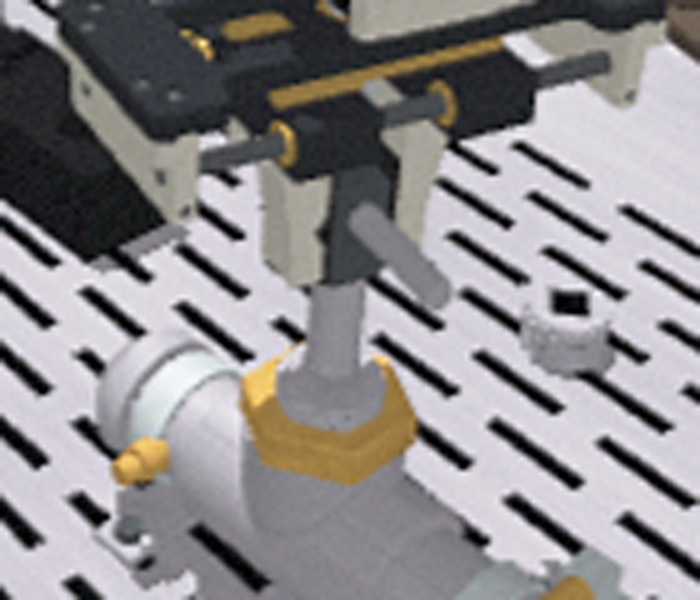

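```bash
cat > r.py <<'E'
from h import *
s,Rm,p=tool();print(round(s["t"],2),"q6",round(s["q"][5],4),"F",np.round(s["force"],1),"Mz",round(s["moment"][2],4),"e6",round(s["joint_efforts"][5],4),"phi",round(np.degrees(np.arctan2(Rm[1,2],Rm[0,2])),2),"p",np.round(p,4))
E
python3 r.py
```

```text
10.85 q6 2.3294 F [-0.2 -0.4 -3.2] Mz -0.0255 e6 -0.0003 phi -12.8 p [0.5903 0.1635 0.3503]
```

Emit:
{"op": "play_rows", "data": {
  "newtons": 60,
  "steps": [
    {"gripper":0,"tx":0,"ty":0,"tz":0,"ax":0.7,"ay":0,"az":0},
    {"gripper":0,"tx":0,"ty":0,"tz":0,"ax":0.7,"ay":0,"az":0},
    {"gripper":0,"tx":0,"ty":0,"tz":0,"ax":0.7,"ay":0,"az":0}
  ]
}}

```text
t: 11.1
eef_pos: [0.5904, 0.1638, 0.3503]
ee_rot: [1.429, 1.57, 0.982]
force: [-1.1, 1.4, -3.5]
width: 0.0218
```

```bash
python3 r.py
```

```text
11.1 q6 2.106 F [-1.1  1.4 -3.5] Mz -0.0334 e6 1.4492 phi -25.6 p [0.5904 0.1638 0.3503]
```

Emit:
{"op": "play_rows", "data": {
  "steps": [
    {"gripper":0,"tx":0,"ty":0,"tz":0,"ax":0.7,"ay":0,"az":0},
    {"gripper":0,"tx":0,"ty":0,"tz":0,"ax":0.7,"ay":0,"az":0},
    {"gripper":0,"tx":0,"ty":0,"tz":0,"ax":0.7,"ay":0,"az":0}
  ]
}}

```text
t: 11.35
eef_pos: [0.5903, 0.1638, 0.3503]
ee_rot: [1.809, 1.57, 1.142]
force: [-0.4, 2.0, -3.9]
width: 0.0216
```

```bash
python3 r.py
```

```text
11.35 q6 1.886 F [-0.4  2.  -3.9] Mz 0.0702 e6 1.4248 phi -38.2 p [0.5903 0.1638 0.3503]
```

Emit:
{"op": "play_rows", "data": {
  "steps": [
    {"gripper":0,"tx":0,"ty":0,"tz":0,"ax":0.7,"ay":0,"az":0},
    {"gripper":0,"tx":0,"ty":0,"tz":0,"ax":0.7,"ay":0,"az":0},
    {"gripper":0,"tx":0,"ty":0,"tz":0,"ax":0,"ay":0,"az":0}
  ]
}}

```text
t: 11.6
eef_pos: [0.5902, 0.1638, 0.3503]
ee_rot: [2.089, 1.57, 1.276]
force: [-1.2, 1.3, -3.0]
width: 0.0218
```

```bash
python3 r.py
```

```text
11.6 q6 1.7397 F [-1.2  1.3 -3. ] Mz 0.0376 e6 -1.347 phi -46.59 p [0.5902 0.1638 0.3503]
```

Emit:
{"op": "play_rows", "data": {
  "steps": [
    {"gripper":0,"tx":0,"ty":0,"tz":0,"ax":0,"ay":0,"az":0}
  ]
}}

```text
t: 11.68
eef_pos: [0.5902, 0.1637, 0.3503]
ee_rot: [2.056, 1.57, 1.248]
force: [-1.1, 1.4, -2.9]
width: 0.0217
```

```bash
python3 r.py; cat > r3.py <<'E'
from h import *
M=[];E=[]
for i in range(6):
    s=telemetry.get_state();M.append(s["moment"][2]);E.append(s["joint_efforts"][5]);optics.grab_frame("top")
s,Rm,p=tool();M.append(s["moment"][2])
print("t",round(s["t"],2),"q6",round(s["q"][5],4),"Mz",round(np.mean(M),4),"+-",round(np.std(M)/7**.5,4),"e6",np.round(E,4),"F",np.round(s["force"],1))
E
python3 r3.py
```

```text
11.68 q6 1.7452 F [-1.1  1.4 -2.9] Mz -0.0072 e6 -0.4457 phi -46.27 p [0.5902 0.1637 0.3503]
t 11.98 q6 1.7438 Mz 0.017 +- 0.0071 e6 [-4.457e-01 -1.443e-01 -3.300e-02  3.000e-04  6.000e-03  3.400e-03] F [-1.4  1.3 -1.3]
```

Emit:
{"op": "play_rows", "data": {
  "steps": [
    {"gripper":0,"tx":0,"ty":0,"tz":0,"ax":0.7,"ay":0,"az":0},
    {"gripper":0,"tx":0,"ty":0,"tz":0,"ax":0.7,"ay":0,"az":0},
    {"gripper":0,"tx":0,"ty":0,"tz":0,"ax":0.3,"ay":0,"az":0},
    {"gripper":0,"tx":0,"ty":0,"tz":0,"ax":0,"ay":0,"az":0}
  ]
}}

```text
t: 12.32
eef_pos: [0.5902, 0.1637, 0.3503]
ee_rot: [2.357, 1.57, 1.368]
force: [-2.6, 2.7, -2.1]
width: 0.0219
```

```bash
python3 r3.py
```

```text
t 12.62 q6 1.5658 Mz 0.0183 +- 0.0157 e6 [-0.7751 -0.433  -0.1633 -0.0532 -0.0158 -0.0061] F [-3.   3.2 -0.6]
```

Emit:
{"op": "play_rows", "data": {
  "steps": [
    {"gripper":0,"tx":0,"ty":0,"tz":0,"ax":0.7,"ay":0,"az":0},
    {"gripper":0,"tx":0,"ty":0,"tz":0,"ax":0.7,"ay":0,"az":0},
    {"gripper":0,"tx":0,"ty":0,"tz":0,"ax":0.3,"ay":0,"az":0},
    {"gripper":0,"tx":0,"ty":0,"tz":0,"ax":0,"ay":0,"az":0}
  ]
}}

```text
t: 12.95
eef_pos: [0.5902, 0.1636, 0.3502]
ee_rot: [-3.029, 1.571, 2.087]
force: [-4.1, 4.8, -1.3]
width: 0.0223
```

```bash
python3 r3.py
```

```text
t 13.25 q6 1.3876 Mz 0.0248 +- 0.0138 e6 [-0.7235 -0.3167 -0.1121 -0.0455 -0.0287 -0.0248] F [-3.9  3.2 -0.6]
```

Emit:
{"op": "play_rows", "data": {
  "steps": [
    {"gripper":0,"tx":0,"ty":0,"tz":0,"ax":0.7,"ay":0,"az":0},
    {"gripper":0,"tx":0,"ty":0,"tz":0,"ax":0.7,"ay":0,"az":0},
    {"gripper":0,"tx":0,"ty":0,"tz":0,"ax":0.3,"ay":0,"az":0},
    {"gripper":0,"tx":0,"ty":0,"tz":0,"ax":0,"ay":0,"az":0}
  ]
}}

```text
t: 13.58
eef_pos: [0.5901, 0.1637, 0.3502]
ee_rot: [-3.113, 1.57, 1.825]
force: [-3.7, 3.3, -1.1]
width: 0.0216
```

```bash
python3 r3.py
```

```text
t 13.88 q6 1.2096 Mz 0.0336 +- 0.012 e6 [-0.7238 -0.3226 -0.1056 -0.0429 -0.0278 -0.0243] F [-2.9  5.  -0.9]
```

Emit:
{"op": "play_rows", "data": {
  "steps": [
    {"gripper":0,"tx":0,"ty":0,"tz":0,"ax":0.7,"ay":0,"az":0},
    {"gripper":0,"tx":0,"ty":0,"tz":0,"ax":0.7,"ay":0,"az":0},
    {"gripper":0,"tx":0,"ty":0,"tz":0,"ax":0.3,"ay":0,"az":0},
    {"gripper":0,"tx":0,"ty":0,"tz":0,"ax":0,"ay":0,"az":0}
  ]
}}

```text
t: 14.22
eef_pos: [0.5902, 0.164, 0.3503]
ee_rot: [2.929, 1.57, 1.405]
force: [-3.7, 6.2, 0.1]
width: 0.0216
```

```bash
python3 r3.py; python3 r.py
```

```text
t 14.52 q6 1.0316 Mz 0.065 +- 0.0132 e6 [-0.7733 -0.3664 -0.1494 -0.0871 -0.0722 -0.0689] F [-3.9  5.3 -1.1]
14.52 q6 1.0316 F [-3.9  5.3 -1.1] Mz 0.0662 e6 -0.0682 phi -87.16 p [0.5902 0.1639 0.3502]
```

Emit:
{"op": "play_rows", "data": {
  "steps": [
    {"gripper":0,"tx":0,"ty":-0.02,"tz":-0.03,"ax":0.5,"ay":0,"az":0},
    {"gripper":0,"tx":0,"ty":0,"tz":0,"ax":0.5,"ay":0,"az":0},
    {"gripper":0,"tx":0,"ty":0,"tz":0,"ax":0.4,"ay":0,"az":0},
    {"gripper":0,"tx":0,"ty":0,"tz":0,"ax":0,"ay":0,"az":0}
  ]
}}

```text
t: 14.85
eef_pos: [0.5899, 0.1644, 0.3502]
ee_rot: [2.194, 1.57, 0.524]
force: [-0.8, 3.7, -2.0]
width: 0.0216
```

```bash
python3 r3.py; python3 r.py
```

```text
t 15.15 q6 0.8837 Mz 0.1138 +- 0.0138 e6 [-0.9321 -0.58   -0.2659 -0.1393 -0.0988 -0.0904] F [-0.3  4.  -1.5]
15.15 q6 0.8837 F [-0.3  4.  -1.5] Mz 0.1311 e6 -0.0924 phi -95.55 p [0.5899 0.1644 0.3502]
```

```bash
python3 r3.py
```

```text
t 15.45 q6 0.8829 Mz 0.1246 +- 0.0071 e6 [-0.0924 -0.0972 -0.102  -0.1062 -0.1095 -0.1122] F [ 0.3  4.9 -3.2]
```

Emit:
{"op": "play_rows", "data": {
  "steps": [
    {"gripper":0,"tx":0,"ty":0,"tz":-0.02,"ax":0.4,"ay":0,"az":0},
    {"gripper":0,"tx":0,"ty":0,"tz":0,"ax":0.4,"ay":0,"az":0},
    {"gripper":0,"tx":0,"ty":0,"tz":0,"ax":0.3,"ay":0,"az":0},
    {"gripper":0,"tx":0,"ty":0,"tz":0,"ax":0.2,"ay":0,"az":0},
    {"gripper":0,"tx":0,"ty":0,"tz":0,"ax":0,"ay":0,"az":0},
    {"gripper":0,"tx":0,"ty":0,"tz":0,"ax":0,"ay":0,"az":0}
  ]
}}

```text
t: 15.95
eef_pos: [0.5899, 0.1646, 0.3502]
ee_rot: [0.887, 1.571, -0.917]
force: [0.8, 1.8, -1.8]
width: 0.0219
```

```bash
python3 r3.py; python3 r3.py
```

```text
t 16.25 q6 0.7462 Mz 0.2108 +- 0.0103 e6 [-0.316  -0.225  -0.1939 -0.1859 -0.1858 -0.188 ] F [ 0.1  2.2 -1.1]
t 16.55 q6 0.746 Mz 0.2025 +- 0.008 e6 [-0.1904 -0.1926 -0.1944 -0.1957 -0.1967 -0.1975] F [ 0.7  1.1 -1.4]
```

Emit:
{"op": "play_rows", "data": {
  "steps": [
    {"gripper":0,"tx":0,"ty":0,"tz":0,"ax":-0.5,"ay":0,"az":0},
    {"gripper":0,"tx":0,"ty":0,"tz":0,"ax":-0.5,"ay":0,"az":0},
    {"gripper":0,"tx":0,"ty":0,"tz":0,"ax":-0.25,"ay":0,"az":0},
    {"gripper":0,"tx":0,"ty":0,"tz":0,"ax":0,"ay":0,"az":0},
    {"gripper":0,"tx":0,"ty":0,"tz":0,"ax":0,"ay":0,"az":0}
  ]
}}

```text
t: 16.97
eef_pos: [0.5896, 0.1643, 0.3498]
ee_rot: [-0.821, 1.569, -2.496]
force: [-0.4, -0.5, -3.4]
width: 0.0215
```

```bash
python3 r3.py; python3 r.py
```

```text
t 17.27 q6 0.8765 Mz -0.0052 +- 0.008 e6 [ 0.1635  0.0442  0.0018 -0.0107 -0.0132 -0.0121] F [-0.8  1.  -3.2]
17.27 q6 0.8765 F [-0.8  1.  -3.2] Mz 0.0281 e6 -0.01 phi -95.93 p [0.5897 0.1646 0.35  ]
```

Emit:
{"op": "play_rows", "data": {
  "steps": [
    {"gripper":0,"tx":-0.2,"ty":0,"tz":0,"ax":0,"ay":0,"az":0},
    {"gripper":0,"tx":-0.3,"ty":0,"tz":0,"ax":0,"ay":0,"az":0},
    {"gripper":0,"tx":-0.4,"ty":0,"tz":0,"ax":0,"ay":0,"az":0},
    {"gripper":0,"tx":-0.5,"ty":0,"tz":0,"ax":0,"ay":0,"az":0},
    {"gripper":0,"tx":-0.4,"ty":0,"tz":0,"ax":0,"ay":0,"az":0},
    {"gripper":0,"tx":0,"ty":0,"tz":0,"ax":-0.55,"ay":0,"az":0},
    {"gripper":0,"tx":0,"ty":0,"tz":0,"ax":0,"ay":0,"az":0},
    {"gripper":0,"tx":0,"ty":0,"tz":0,"ax":0,"ay":0,"az":0}
  ]
}}

```text
t: 17.93
eef_pos: [0.5897, 0.1647, 0.3958]
ee_rot: [2.461, 1.57, 0.843]
force: [-0.5, 0.2, -4.4]
width: 0.0218
```

```bash
python3 r3.py; python3 - <<'E'
from h import *
s,Rm,p=tool();print(p,np.degrees(np.arctan2(Rm[1,2],Rm[0,2])),Rm[2])
d=np.array([.4973,-.112,.395])-p;print(Rm.T@d/.025)
E
```

```text
t 18.23 q6 0.9339 Mz 0.0055 +- 0.0069 e6 [ 0.2999  0.0916  0.0131 -0.0121 -0.0177 -0.0166] F [-0.5  0.4 -4. ]
[0.58977588 0.16470551 0.39488785] -92.63517396112559 [-9.99999815e-01 -4.95787350e-04  3.52006341e-04]
[ 1.04540735e-03 -3.18624806e+00  1.12265846e+01]
```

Emit:
{"op": "play_rows", "data": {
  "steps": [
    {"gripper":0,"tx":0,"ty":-0.265,"tz":0.935,"ax":0,"ay":0,"az":0},
    {"gripper":0,"tx":0,"ty":-0.265,"tz":0.935,"ax":0,"ay":0,"az":0},
    {"gripper":0,"tx":0,"ty":-0.265,"tz":0.935,"ax":0,"ay":0,"az":0},
    {"gripper":0,"tx":0,"ty":-0.265,"tz":0.935,"ax":0,"ay":0,"az":0},
    {"gripper":0,"tx":0,"ty":-0.265,"tz":0.935,"ax":0,"ay":0,"az":0},
    {"gripper":0,"tx":0,"ty":-0.265,"tz":0.935,"ax":0,"ay":0,"az":0},
    {"gripper":0,"tx":0,"ty":-0.265,"tz":0.935,"ax":0,"ay":0,"az":0},
    {"gripper":0,"tx":0,"ty":-0.265,"tz":0.935,"ax":0,"ay":0,"az":0},
    {"gripper":0,"tx":0,"ty":-0.265,"tz":0.935,"ax":0,"ay":0,"az":0},
    {"gripper":0,"tx":0,"ty":-0.265,"tz":0.935,"ax":0,"ay":0,"az":0},
    {"gripper":0,"tx":0,"ty":-0.265,"tz":0.935,"ax":0,"ay":0,"az":0},
    {"gripper":0,"tx":0,"ty":-0.265,"tz":0.935,"ax":0,"ay":0,"az":0},
    {"gripper":0,"tx":0,"ty":0,"tz":0,"ax":0,"ay":0,"az":0},
    {"gripper":0,"tx":0,"ty":0,"tz":0,"ax":0,"ay":0,"az":0},
    {"gripper":0,"tx":0,"ty":0,"tz":0,"ax":0,"ay":0,"az":0}
  ]
}}

```text
t: 19.48
eef_pos: [0.4977, -0.1119, 0.3952]
ee_rot: [1.953, 1.571, 0.336]
force: [0.0, -0.2, -3.7]
width: 0.0216
```

```bash
python3 - <<'E'
from h import *
im,s,Rm,p=wshot("w6");print(s["t"],p,s["force"],np.degrees(np.arctan2(Rm[1,2],Rm[0,2])))
a=im[:,:,::-1][80:280,200:440]
cv2.imwrite("pics/w6.png",cv2.resize(a,None,fx=3,fy=3,interpolation=cv2.INTER_CUBIC));
sc=optics.grab_frame("scene")[:,:,::-1][90:240,220:370]; tp=optics.grab_frame("top")[:,:,::-1][130:230,160:300]
cv2.imwrite("pics/s6.png",np.hstack([cv2.resize(sc,(400,400)),cv2.resize(tp,(400,400))]))
# FYI hole centre: TCP xy at grasp; key seat
E
```

```text
19.4833 [ 0.49768151 -0.11193352  0.3952219 ] [ 0.04517513 -0.24244988 -3.72944512] -92.65150822752356
```

View pics/w6.png

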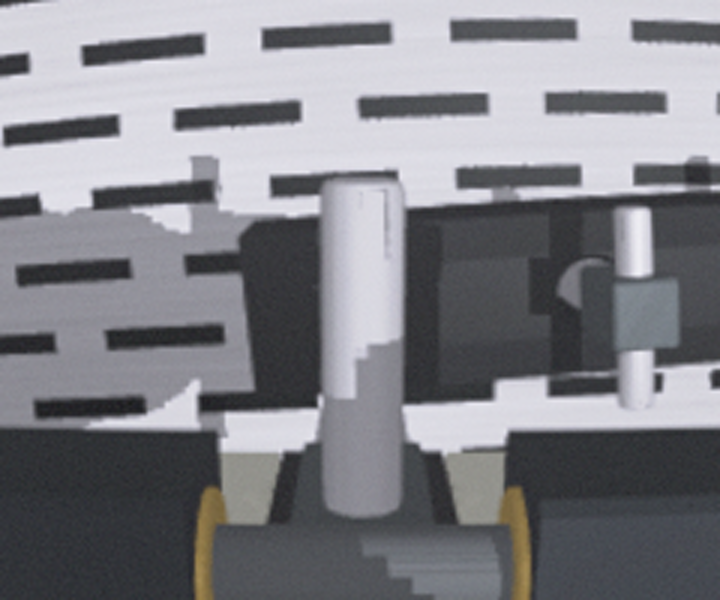

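View pics/s6.png

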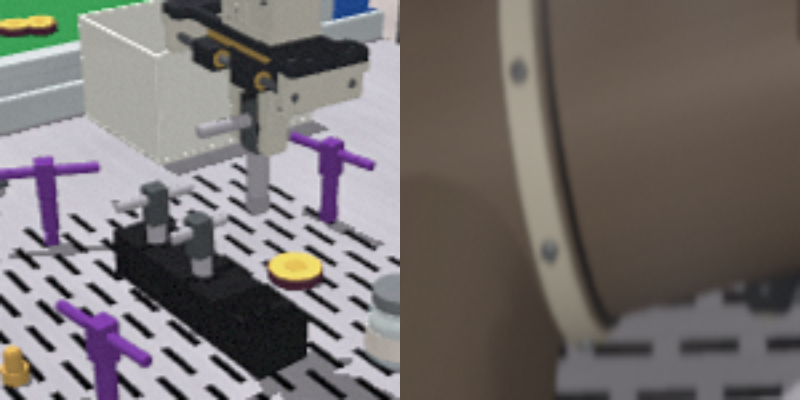

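The wrist view shows the bar at the same pixels as before tightening, with its end at crop (362,180), so the key has not slipped in the grip. The key is over its hole, so I'll lower it.

Emit:
{"op": "play_rows", "data": {
  "steps": [
    {"gripper":0,"tx":0.5,"ty":0,"tz":0,"ax":0,"ay":0,"az":0},
    {"gripper":0,"tx":0.9,"ty":0,"tz":0,"ax":0,"ay":0,"az":0},
    {"gripper":0,"tx":0.9,"ty":0,"tz":0,"ax":0,"ay":0,"az":0},
    {"gripper":0,"tx":0.8,"ty":0,"tz":0,"ax":0,"ay":0,"az":0},
    {"gripper":0,"tx":0.5,"ty":0,"tz":0,"ax":0,"ay":0,"az":0},
    {"gripper":0,"tx":0.3,"ty":0,"tz":0,"ax":0,"ay":0,"az":0},
    {"gripper":0,"tx":0.2,"ty":0,"tz":0,"ax":0,"ay":0,"az":0},
    {"gripper":0,"tx":0.2,"ty":0,"tz":0,"ax":0,"ay":0,"az":0},
    {"gripper":0,"tx":0,"ty":0,"tz":0,"ax":0,"ay":0,"az":0}
  ]
}}

```text
t: 20.38
eef_pos: [0.4977, -0.1116, 0.2873]
ee_rot: [-1.484, 1.57, -3.1]
force: [-0.4, 0.2, -3.8]
width: 0.0223
```

Emit:
{"op": "play_rows", "data": {
  "steps": [
    {"gripper":0,"tx":0.3,"ty":0,"tz":0,"ax":0,"ay":0,"az":0},
    {"gripper":0,"tx":0.4,"ty":0,"tz":0,"ax":0,"ay":0,"az":0},
    {"gripper":0,"tx":0.3,"ty":0,"tz":0,"ax":0,"ay":0,"az":0},
    {"gripper":0,"tx":0.2,"ty":0,"tz":0,"ax":0,"ay":0,"az":0},
    {"gripper":0,"tx":0.1,"ty":0,"tz":0,"ax":0,"ay":0,"az":0},
    {"gripper":0,"tx":0.1,"ty":0,"tz":0,"ax":0,"ay":0,"az":0},
    {"gripper":0,"tx":0,"ty":0,"tz":0,"ax":0,"ay":0,"az":0},
    {"gripper":0,"tx":0,"ty":0,"tz":0,"ax":0,"ay":0,"az":0}
  ]
}}

```text
t: 21.05
eef_pos: [0.4978, -0.1119, 0.2527]
ee_rot: [0.438, 1.571, -1.178]
force: [-0.3, 1.2, -3.8]
width: 0.022
```

Emit:
{"op": "play_rows", "data": {
  "steps": [
    {"gripper":0,"tx":0.06,"ty":0,"tz":0,"ax":0,"ay":0,"az":0},
    {"gripper":0,"tx":0.03,"ty":0,"tz":0,"ax":0,"ay":0,"az":0},
    {"gripper":0,"tx":0,"ty":0,"tz":0,"ax":0,"ay":0,"az":0},
    {"gripper":0,"tx":0,"ty":0,"tz":0,"ax":0,"ay":0,"az":0}
  ]
}}

```text
t: 21.38
eef_pos: [0.4976, -0.1119, 0.2505]
ee_rot: [1.66, 1.571, 0.043]
force: [0.2, -0.7, -3.3]
width: 0.0219
```

Emit:
{"op": "play_rows", "data": {
  "steps": [
    {"gripper":0.26,"tx":0,"ty":0,"tz":0,"ax":0,"ay":0,"az":0},
    {"gripper":0.3,"tx":0,"ty":0,"tz":0,"ax":0,"ay":0,"az":0},
    {"gripper":0.4,"tx":0,"ty":0,"tz":0,"ax":0,"ay":0,"az":0},
    {"gripper":0.55,"tx":0,"ty":0,"tz":0,"ax":0,"ay":0,"az":0},
    {"gripper":0.55,"tx":0,"ty":0,"tz":0,"ax":0,"ay":0,"az":0},
    {"gripper":0.55,"tx":0,"ty":0,"tz":0,"ax":0,"ay":0,"az":0}
  ]
}}

```text
t: 21.88
eef_pos: [0.4977, -0.1119, 0.2505]
ee_rot: [1.663, 1.57, 0.047]
force: [0.8, 0.6, 0.4]
width: 0.0458
```

Emit:
{"op": "play_rows", "data": {
  "steps": [
    {"gripper":0.55,"tx":-0.3,"ty":0,"tz":0,"ax":0,"ay":0,"az":0},
    {"gripper":0.55,"tx":-0.6,"ty":0,"tz":0,"ax":0,"ay":0,"az":0},
    {"gripper":0.55,"tx":-1,"ty":0,"tz":0,"ax":0,"ay":0,"az":0},
    {"gripper":0.55,"tx":-1,"ty":0,"tz":0,"ax":0,"ay":0,"az":0},
    {"gripper":0.55,"tx":-1,"ty":0,"tz":0,"ax":0,"ay":0,"az":0},
    {"gripper":0.55,"tx":-1,"ty":0,"tz":0,"ax":0,"ay":0,"az":0},
    {"gripper":0.55,"tx":-0.8,"ty":0,"tz":0,"ax":0,"ay":0,"az":0},
    {"gripper":0.55,"tx":0,"ty":0,"tz":0,"ax":0,"ay":0,"az":0},
    {"gripper":0.55,"tx":0,"ty":0,"tz":0,"ax":0,"ay":0,"az":0},
    {"gripper":0.55,"tx":0,"ty":0,"tz":0,"ax":0,"ay":0,"az":0}
  ]
}}

```text
t: 22.72
eef_pos: [0.4973, -0.1119, 0.3928]
ee_rot: [-2.817, 1.57, 1.85]
force: [-0.8, -0.5, -0.1]
width: 0.0479
```

```bash
python3 - <<'E'
from h import *
im,s,Rm,p=wshot("w7");print(s["t"],p,s["force"],s["width"])
sc=optics.grab_frame("scene")[:,:,::-1]; cv2.imwrite("pics/s7.png",sc)
print(wproj([.4975,-.112,.112],Rm,p))
f=lambda a,b:(30+a/7,85+b/7)
cv2.imwrite("pics/w7p.png",np.hstack([cv2.resize(im[:,:,::-1][85:165,30:120],(400,400)),cv2.resize(cv2.imread("pics/w2.png")[85:165,30:120],(400,400))]))
E
```

```text
22.7167 [ 0.49726469 -0.11187171  0.3928379 ] [-0.82931285 -0.4760598  -0.05955495] 0.04794047376897021
[319.01843986 198.37113745]
```

View pics/w7.png

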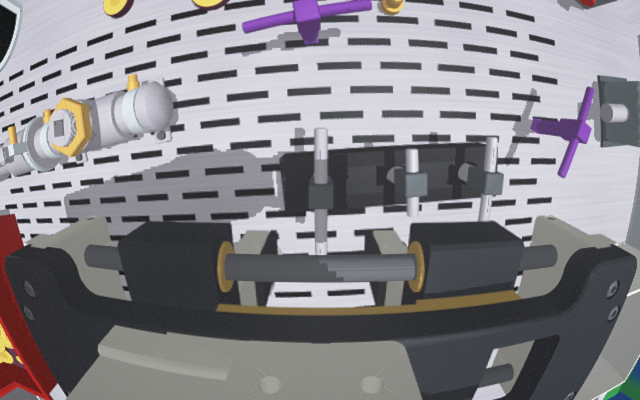

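View pics/s7.png

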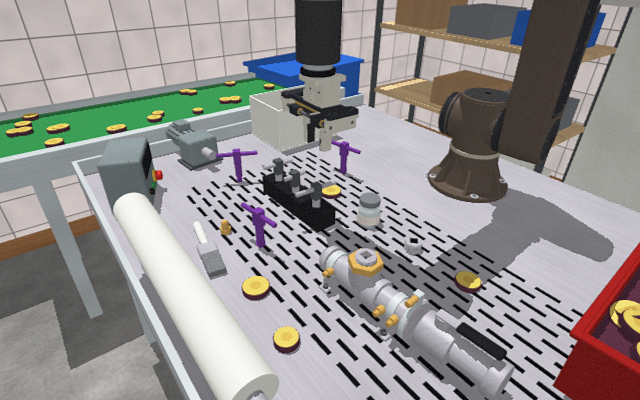

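View pics/w7p.png

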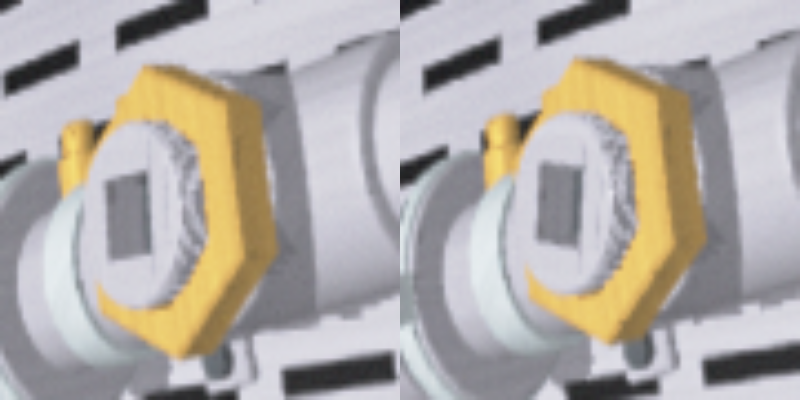

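The key is upright in its hole at wrist (319,190), and the other keys and loose items are where they were. The recess now shows the plug turned by about 83°. I'll hand it in.

```bash
python3 -c "
from station import job_done;print(job_done())"
```

```text
the job is handed in; nothing more can be done
None
```

The plug is snug at about 0.20 N m, inside the 0.12–0.26 N m range, and the long-bar key is back in its hole. I handed the job in at about 23 s of the 64 s allowed.

- **Tightening:** I turned the key clockwise about 1.58 rad, roughly 1.45 rad of it on the plug, in one grip and without refitting. The taper had started to bite by about 1.2 rad of plug turn. I backed off the play before lifting the key out.
- **Torque readings:** At the final position the averaged wrist moment was 0.20–0.21 N m. The wrist joint effort, which settles slowly, reached 0.198 N m, so the two agreed. At an earlier step the joint effort read about 0.09 against 0.11–0.12 N m, and had risen to 0.112 when I last read it, still climbing.
- **Sideways force:** It rose to about 7 N during the turn. I eased it by shifting the tool about 1.4 mm in all. No reading came near the force limits.
- **Last pictures:** The key stands upright in its hole, aligned as before, and the force on the opened gripper is near zero. The plug's recess has turned by about the expected amount. The other keys and the loose things I could see are where they were, though I compared them only by eye.

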